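Charged cells from the crank charger to the battery rack

TASK

Move the four charged cells from the charging shoes to the empty bays of the cedar battery rack, so that they keep their turn: the cell that stands nearest the green hand-cranked charger goes into the bay next to the brass clamp, the next cell into the next bay, and so on down to the bay beside the blue insulator. Stand each cell upright on the floor of its own bay; set them down, do not drop them, and never tip one over.

Things in the scene. Friction and masses are not known exactly. Their poses are not given: they have to be found in the camera images.
- cell_red_center (a point): Centre (half-way up) of the red battery cell, a loose upright plastic block 40 x 40 x 64 mm tall with rounded edges, about 0.22 kg, with a black band near its foot and two small 5 mm terminals on top. z is its upward axis, x and y are square to its sides. It starts standing in the charging shoe of its own colour.
- cell_yellow_center (a point): Centre (half-way up) of the yellow battery cell, a loose upright plastic block 40 x 40 x 64 mm tall with rounded edges, about 0.22 kg, with a black band near its foot and two small 5 mm terminals on top. z is its upward axis, x and y are square to its sides. It starts standing in the charging shoe of its own colour.
- cell_green_center (a point): Centre (half-way up) of the green battery cell, a loose upright plastic block 40 x 40 x 64 mm tall with rounded edges, about 0.22 kg, with a black band near its foot and two small 5 mm terminals on top. z is its upward axis, x and y are square to its sides. It starts standing in the charging shoe of its own colour.
- cell_white_center (a point): Centre (half-way up) of the white battery cell, a loose upright plastic block 40 x 40 x 64 mm tall with rounded edges, about 0.22 kg, with a black band near its foot and two small 5 mm terminals on top. z is its upward axis, x and y are square to its sides. It starts standing in the charging shoe of its own colour.
- shoe_red: Fixed red charging shoe under the red cell: tray 60 x 60 mm, floor 6 mm thick, 9 mm high lips at x = +-28 mm; origin at centre of underside. The four shoes lie in one row 66 mm apart, y axes along the row and all pointing to the green hand-cranked charger (100 x 110 mm, 86 mm high), which is centred 215 mm from the row's middle: the shoe farthest to +y is nearest the charger.
- shoe_yellow: Fixed yellow charging shoe under the yellow cell: tray 60 x 60 mm, floor 6 mm thick, 9 mm high lips at x = +-28 mm; origin at centre of underside. The four shoes lie in one row 66 mm apart, y axes along the row and all pointing to the green hand-cranked charger (100 x 110 mm, 86 mm high), which is centred 215 mm from the row's middle: the shoe farthest to +y is nearest the charger.
- shoe_green: Fixed green charging shoe under the green cell: tray 60 x 60 mm, floor 6 mm thick, 9 mm high lips at x = +-28 mm; origin at centre of underside. The four shoes lie in one row 66 mm apart, y axes along the row and all pointing to the green hand-cranked charger (100 x 110 mm, 86 mm high), which is centred 215 mm from the row's middle: the shoe farthest to +y is nearest the charger.
- shoe_white: Fixed white charging shoe under the white cell: tray 60 x 60 mm, floor 6 mm thick, 9 mm high lips at x = +-28 mm; origin at centre of underside. The four shoes lie in one row 66 mm apart, y axes along the row and all pointing to the green hand-cranked charger (100 x 110 mm, 86 mm high), which is centred 215 mm from the row's middle: the shoe farthest to +y is nearest the charger.
- rack: Fixed cedar rack, board 72 x 420 x 6 mm, origin at centre of underside, y along its four bays, centred at x = 0, y = -99, -33, 33, 99 mm. Each bay is 60 x 60 mm inside, black pad on its floor (6 mm above origin), wall tops 16 mm above origin; a standing cell's centre is then 38 mm above origin. The clamp and a blue glass insulator (50 mm high) are fixed at its two ends, y = +-175 mm, either way round.
- clamp: Brass battery clamp, 50 x 36 mm and 45 mm high, two upright jaws and a cross bolt, fixed on the rack's +y or -y end, 175 mm from its middle; origin at centre of underside. It shows which bay is first.
There are look-alikes about, which are no part of the job. Of the things shaped like the part that bears cell_green_center, the green one is meant.

How it is judged:
By the outcome, as a careful person would: the job done as asked, in the order asked, and still so for the second after the job is handed in, with the robot touching nothing.
It also fails if it takes over 96 s, if anything falls off the work surface, if the arm or the gripper's body presses on something with over 40 N, if the wrist force passes 120 N, or if a joint passes its speed limit or range.

ROBOT

A 7-joint arm with a two-finger parallel gripper is mounted at the origin on the work surface. World frame = base frame: x ahead of the robot, y to its left, z up, the work surface at z = 0. Lengths are in mm, angles in rad, forces in N, time in s.
With the tool pointing down it reaches from about 400 to 875 mm from the base axis. Payload 4.4 kg.
Tool frame: the origin (TCP) lies at the very end of the fingers, on their centre line; the grasp point (between the pads) lies 19 mm behind it; z points along the fingers, y is the direction in which the jaws open and shut (so a half turn about z gives the same grasp; the last joint's range is limited). The gripper opens to 85 mm and grips with 20 to 120 N. Pads are 22 mm wide; open, the fingers measure 114 mm over their backs; the gripper's body (76 mm by 85 mm) begins 54 mm behind the grasp point. The pads swing forward as they close: fully open they stand 13 mm farther back than shut.
Start: joints at [1.258, 0.628, 0.038, 1.517, -0.027, 0.996, -0.02], TCP at [158.824, -630.312, 231.313] pointing down, gripper open.
Joint ranges: [-3.06, 3.06], [-0.37, 2.12], [-1.25, 1.32], [0.18, 2.47], [-1.1, 4.24], [0.23, 1.98], [-2.94, 2.94]. Speed limits (rad/s): [2.57, 2.57, 3.14, 3.14, 3.14, 3.14, 3.14].

INTERFACE

Orientations are given as [roll, pitch, yaw] about the fixed x, y, z axes, in that order (R = Rz(yaw) Ry(pitch) Rx(roll)).
In Python, from cell import ctrl, eyes gives the robot as it stands.
- The arm moves only by the tool move_arm, never from a script. Its argument "increments" is a list of rows, each a list of 6 numbers: the shift along the tool's x, y, z in cm, then the turn, a rotation vector about the tool's x, y, z in degrees. In form: [[x, y, z, wx, wy, wz], ...]. A call has 1 to 20 rows; each row is the pose to reach, as a shift and turn from the pose commanded when the call began, along the tool's axes at that moment; what a row does not reach only later rows make up. A row lasts 1/10 s, in which the tool goes at most 50 mm and 8.59 degrees, less where a joint would pass 70% of its speed; a pose out of reach is approached as far as the arm can. A call with a gripper value outside its range is refused whole. "grip" is the opening, from -1 (shut) to 1 (fully open), set as the call begins (left out, the last holds). The fingers move at their own pace and stop on an object; the grip force is fixed at half the most. Time passes only in rows, so rows that repeat a pose let the fingers close. It gives the time, the measured TCP pose, the force and the opening at its end, in the units of the state.
- ctrl.read_state(): the state, without advancing time (a new reading comes with each control period).
- eyes.get_image(name): name is "scene" or "top" or "wrist"; returns the picture (384x512x3 uint8, red, green, blue); there is no depth.
- eyes.calibration(name): a dict with "fx", "fy", "cx", "cy" (pixels), "pose" (4x4, takes a point from camera to world coordinates); the wrist camera has in their place "tool_from_camera" (4x4, takes a point from camera to tool coordinates, whose origin is the TCP and whose axes are the flange's). Camera axes: x right, y up, looking along -z (the intrinsics and any distortion apply to the point x, -y, -z); pixel columns grow to the right and rows downward; lengths in mm; the calibration is good to about 2 mm. A picture is of the moment at which its call begins: read the wrist's pose just before it. calibration takes no time and is no camera call.
- ctrl.finish_job(): hands the job in, once; it reports no verdict.
The state is a dict: "clock": time; "qpos": joint angles; "qd": joint speeds; "tau": joint torques, N m; "eef_pos": TCP position; "tool_rot": TCP orientation; "force": force on the tool from outside, world axes, zero at the start; "torque": the same for the moment, N m; "width": finger opening in mm.
Only numpy, scipy, OpenCV 4.12 (cv2) and the standard library are available. Lean on these libraries where they do the work, as an engineer would, in place of code of your own. Each camera call takes 0.05 s, during which the arm holds its last target. There are 200 camera calls.

## Working session

There is one attempt and no reset: what is moved stays moved. The work goes in short steps, Python scripts to look and compute and a tool call to move; the robot and the scene stay as the last step left them, time stands still between calls to the robot, and variables do not carry over. Pictures are saved under pics/ and viewed, about 12 in all and at most 16, crops included, and the job is handed in when it is done.

Besides the shell and the picture viewer there is one more tool, called after "Request:" by a JSON object that holds its "fn" and its "kwargs". move_arm: Moves the arm, as the interface text tells. Its arguments: {"type":"object","properties":{"increments":{"type":"array","items":{"type":"array","items":{"type":"number"}}},"grip":{"type":"number"}},"required":["increments"]}

```bash
ls; mkdir -p pics; python3 - <<'E'
from cell import ctrl, eyes
import cv2, numpy as np
np.set_printoptions(precision=4,suppress=True)
s=ctrl.read_state(); print({k:np.round(v,3) for k,v in s.items()})
for n in ("scene","top","wrist"):
    im=eyes.get_image(n); cv2.imwrite(f"pics/{n}0.png",im[:,:,::-1]); c=eyes.calibration(n); print(n,c)
E
```

```text
pics
{'clock': np.float64(0.0), 'qpos': array([ 1.258,  0.629,  0.038,  1.518, -0.027,  0.996, -0.02 ]), 'qd': array([ 0.003,  0.001, -0.001,  0.001,  0.   , -0.003, -0.   ]), 'tau': array([ -0.001, -56.341,   1.226, -19.345,   0.011,   0.011,   0.   ]), 'eef_pos': array([ 158.67 , -629.681,  230.401]), 'tool_rot': array([-3.14 , -0.   ,  0.247]), 'force': array([-0.219, -0.245,  0.666]), 'torque': array([0.019, 0.037, 0.01 ]), 'width': np.float64(85.369)}
scene {'fx': 411.9419653493418, 'fy': 411.9419653493418, 'cx': 256.4494944331544, 'cy': 194.96805501932, 'pose': array([[  0.1968,  -0.8308,   0.5207, 958.3781],
       [  0.9804,   0.1739,  -0.093 , -81.5969],
       [ -0.0133,   0.5288,   0.8487, 660.1205],
       [  0.    ,   0.    ,   0.    ,   1.    ]])}
top {'fx': 445.5340037118587, 'fy': 445.5340037118587, 'cx': 256.0679662047201, 'cy': 191.29557670975558, 'pose': array([[ -0.027 ,   0.9844,  -0.1739, 468.7362],
       [ -0.9993,  -0.0311,  -0.0206,   3.1717],
       [ -0.0257,   0.1732,   0.9845, 884.5017],
       [  0.    ,   0.    ,   0.    ,   1.    ]])}
wrist {'fx': 320.2198803946872, 'fy': 320.2198803946872, 'cx': 254.51707761981703, 'cy': 194.38344502358834, 'tool_from_camera': array([[   0.0013,    0.9618,    0.2737,   69.0234],
       [   1.    ,   -0.001 ,   -0.0014,    0.3189],
       [  -0.001 ,    0.2737,   -0.9618, -141.9507],
       [   0.    ,    0.    ,    0.    ,    1.    ]])}
```

View pics/top0.png

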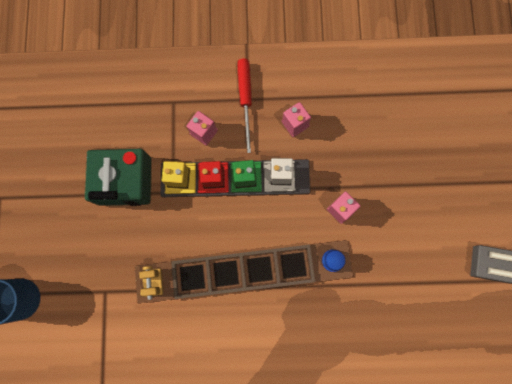

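View pics/scene0.png

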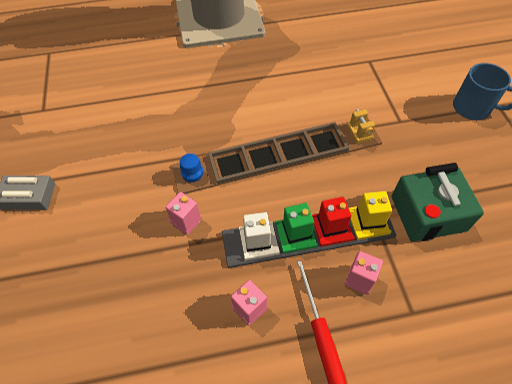

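The top view shows, left to right (+y to −y), the charger (118,176), then the yellow, red, green and white cells. On the rack, the clamp is at (150,282), the bays at (191,278), (226,273), (260,268) and (293,264), and the insulator at (334,261). The pink blocks are decoys. So the order is yellow, red, green, white, starting from the clamp.

```bash
cat > h.py <<'E'
from cell import ctrl, eyes
import cv2, numpy as np
from scipy.spatial.transform import Rotation as Ro
np.set_printoptions(precision=2,suppress=True)
def pose():
    s=ctrl.read_state(); return s['eef_pos'], Ro.from_euler('xyz',s['tool_rot'])
def cam(name):
    c=eyes.calibration(name)
    if name=='wrist':
        p,R=pose(); T=np.eye(4); T[:3,:3]=R.as_matrix(); T[:3,3]=p; c['pose']=T@c['tool_from_camera']
    return c
def ray(c,uv,z):
    uv=np.atleast_2d(np.float64(uv)); d=np.c_[(uv[:,0]-c['cx'])/c['fx'],-(uv[:,1]-c['cy'])/c['fy'],-np.ones(len(uv))]@c['pose'][:3,:3].T
    o=c['pose'][:3,3]; return o+d*((z-o[2])/d[:,2])[:,None]
def proj(c,P):
    q=(np.atleast_2d(P)-c['pose'][:3,3])@c['pose'][:3,:3]
    return np.c_[c['cx']-c['fx']*q[:,0]/q[:,2], c['cy']+c['fy']*q[:,1]/q[:,2]]
def inc(target,yaw,p=None,R=None):
    """increment row (cm, deg) from the current pose to TCP target, tool down with given yaw (rad)"""
    if p is None: p,R=pose()
    T=Ro.from_euler('xyz',[np.pi,0,yaw])
    return np.r_[R.inv().apply(np.array(target)-p)/10, np.degrees((R.inv()*T).as_rotvec())]
E
python3 - <<'E'
from h import *
c=cam('top')
print('cells',ray(c,[(175,174),(211,175),(245,174),(282,171)],70))
print('bays',ray(c,[(191,278),(226,273),(260,268),(293,264)],6))
im=cv2.cvtColor(cv2.imread('pics/top0.png'),cv2.COLOR_BGR2HSV)
m=((im[...,2]<45)).astype(np.uint8); m[:,:170]=0;m[:,315:]=0;m[:240]=0;m[300:]=0
n,l,st,ce=cv2.connectedComponentsWithStats(m)
for i in range(1,n):
    if st[i,4]>150:
        r=cv2.minAreaRect(np.argwhere(l==i)[:,::-1].astype(np.float32)); print(r, ray(c,r[0],6)[0])
E
```

```text
cells [[650.38 171.61  70.  ]
 [646.26 103.84  70.  ]
 [646.1   40.05  70.  ]
 [649.57 -29.26  70.  ]]
bays [[456.85 152.65   6.  ]
 [464.58  84.36   6.  ]
 [472.36  18.03   6.  ]
 [478.28 -46.29   6.  ]]
((292.7846374511719, 264.7769470214844), (22.326250076293945, 22.450286865234375), 82.87498474121094) [476.8  -45.81   6.  ]
((258.9931335449219, 268.94195556640625), (22.31667709350586, 22.433517456054688), 83.2901611328125) [470.61  20.03   6.  ]
((225.26239013671875, 273.123779296875), (22.388336181640625, 22.388336181640625), 84.2894058227539) [464.38  85.8    6.  ]
((191.59901428222656, 277.4901123046875), (23.18436622619629, 22.587343215942383), 84.2894058227539) [457.79 151.48   6.  ]
```

```bash
python3 - <<'E'
from h import *
print(inc([570,120,330],np.pi/2))
E
```

```text
[ 58.2  -62.68  -9.85  -0.07  -0.05 -75.86]
```

Request:
{"fn": "move_arm", "kwargs": {"increments": [[58.2,-62.7,-9.8,0,0,-75.9],[58.2,-62.7,-9.8,0,0,-75.9],[58.2,-62.7,-9.8,0,0,-75.9],[58.2,-62.7,-9.8,0,0,-75.9],[58.2,-62.7,-9.8,0,0,-75.9],[58.2,-62.7,-9.8,0,0,-75.9],[58.2,-62.7,-9.8,0,0,-75.9],[58.2,-62.7,-9.8,0,0,-75.9],[58.2,-62.7,-9.8,0,0,-75.9],[58.2,-62.7,-9.8,0,0,-75.9],[58.2,-62.7,-9.8,0,0,-75.9],[58.2,-62.7,-9.8,0,0,-75.9],[58.2,-62.7,-9.8,0,0,-75.9],[58.2,-62.7,-9.8,0,0,-75.9],[58.2,-62.7,-9.8,0,0,-75.9],[58.2,-62.7,-9.8,0,0,-75.9],[58.2,-62.7,-9.8,0,0,-75.9],[58.2,-62.7,-9.8,0,0,-75.9],[58.2,-62.7,-9.8,0,0,-75.9],[58.2,-62.7,-9.8,0,0,-75.9]]}}

```text
clock: 2.15
eef_pos: [569.4, 118.2, 328.7]
tool_rot: [-3.14, 0.002, 1.57]
force: [0.5, -1.0, -0.3]
width: 85.9
```

```bash
python3 - <<'E'
from h import *
import json
c=cam('wrist'); im=eyes.get_image('wrist'); cv2.imwrite('pics/w1.png',im[:,:,::-1])
print(ctrl.read_state()['eef_pos'],ctrl.read_state()['qd'])
d={k:np.array(v).tolist() for k,v in c.items()}; json.dump(d,open('w1.json','w'))
print(proj(c,[[457.8,151.5,6],[476.8,-45.8,6],[650,171,70],[649,-29,70]]))
E
```

```text
[569.4  117.48 328.79] [ 0.01 -0.01  0.   -0.   -0.   -0.   -0.  ]
[[176.55 128.37]
 [196.68 254.24]
 [321.18 116.35]
 [312.03 264.42]]
```

View pics/w1.png

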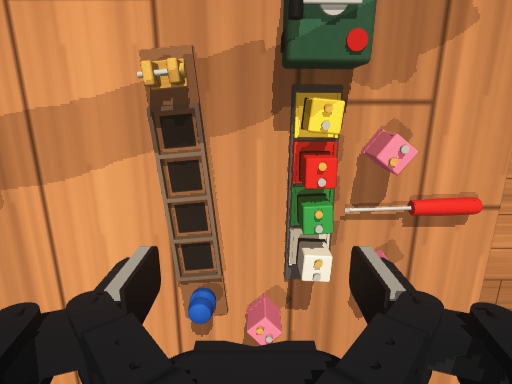

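The wrist view shows the cell tops at about (324,115), (319,170), (316,217) and (316,264), with bays at (180,131), (185,176), (191,217) and (197,257). Yellow and red are slightly turned. Next I'll segment the top faces.

```bash
python3 - <<'E'
from h import *
import json
c={k:np.array(v) for k,v in json.load(open('w1.json')).items()}
im=cv2.imread('pics/w1.png'); hsv=cv2.cvtColor(im,cv2.COLOR_BGR2HSV).astype(int)
H,S,V=hsv[...,0],hsv[...,1],hsv[...,2]
for n,p in dict(y=(330,105),r=(310,170),g=(310,208),w=(308,262)).items(): print(n,hsv[p[1],p[0]])
out=cv2.resize(im[80:300,270:370],None,fx=3.5,fy=2.7*3.5/2.7)[:, :]
out2=cv2.resize(im[80:300,140:240],None,fx=2.7,fy=2.7)
out=cv2.resize(im[80:300,270:370],None,fx=2.7,fy=2.7,interpolation=cv2.INTER_CUBIC)
cv2.imwrite('pics/z1.png',np.hstack([out2,out]))
spec=dict(y=((20,35),(320,115)),r=((0,6),(318,168)),g=((45,75),(316,212)),w=(None,(314,262)))
for n,(h,(u,v)) in spec.items():
    ref=hsv[{'y':105,'r':170,'g':208,'w':262}[n],{'y':330,'r':310,'g':310,'w':308}[n]]
    m=(V>0.87*ref[2])&((np.abs(H-ref[0])<8)&(S>100) if h else (S<60))
    m=m.astype(np.uint8); mm=np.zeros_like(m); mm[v-30:v+30,u-32:u+32]=m[v-30:v+30,u-32:u+32]
    k,l,st,ce=cv2.connectedComponentsWithStats(mm); i=1+st[1:,4].argmax()
    pts=np.argwhere(l==i)[:,::-1].astype(float)
    W=ray(c,pts,70)[:,:2]; r=cv2.minAreaRect(W.astype(np.float32)); print(n,st[i],r)
E
```

```text
y [ 18 176 214]
r [  2 215 240]
g [ 62 155 178]
w [ 22  31 246]
y [308  97  33  41 440] ((654.1764526367188, 169.82542419433594), (39.53379821777344, 47.66511917114258), 0.6151577830314636)
r [306 142  31  46 842] ((653.485595703125, 110.34479522705078), (38.331336975097656, 57.88360595703125), 2.6015090942382812)
g [304 205  29  29 589] ((653.5128173828125, 37.749961853027344), (37.41965103149414, 38.583621978759766), 3.708483934402466)
w [302 234  30  48 801] ((655.3765869140625, -19.285419464111328), (39.72515106201172, 71.62076568603516), 0.4393760859966278)
```

View pics/z1.png

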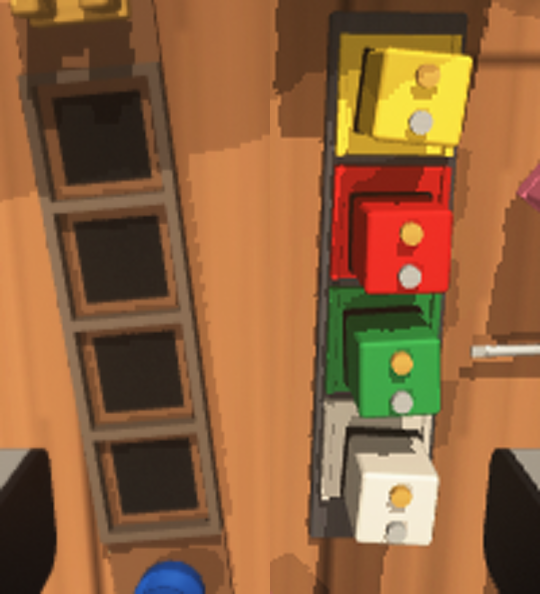

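```bash
python3 - <<'E'
from h import *
import json
c={k:np.array(v) for k,v in json.load(open('w1.json')).items()}
Q=dict(y=[(377,48),(471,57),(461,145),(373,135)],r=[(367,203),(451,203),(449,293),(363,291)],g=[(360,329),(440,325),(440,413),(358,417)],w=[(358,446),(437,450),(433,544),(355,541)])
for n,q in Q.items():
    q=np.array(q,float); P=ray(c,np.c_[q[:,0]/2.7+170,q[:,1]/2.7+80],70)[:,:2]
    e=[P[1]-P[0],P[2]-P[3]]; f=[P[0]-P[3],P[1]-P[2]]
    print(n,P.mean(0),[np.linalg.norm(x).round(1) for x in e+f],[np.degrees(np.arctan2(x[1],x[0])).round(1) for x in e],[np.degrees(np.arctan2(-x[0],x[1])).round(1) for x in f])
B=[[(55,95),(145,88),(153,178),(65,187)],[(73,249),(160,241),(168,297),(85,305)],[(95,364),(178,356),(184,405),(105,413)],[(112,447),(188,439),(199,506),(122,514)]]
im=cv2.imread('pics/w1.png'); V=cv2.cvtColor(im,cv2.COLOR_BGR2HSV)[...,2]
m=(V<60).astype(np.uint8); m[:, :150]=0; m[:,225:]=0; m[:105]=0; m[280:]=0
k,l,st,ce=cv2.connectedComponentsWithStats(m)
for i in range(1,k):
    if st[i,4]>200:
        W=ray(c,np.argwhere(l==i)[:,::-1],6)[:,:2]; print(cv2.minAreaRect(W.astype(np.float32)),st[i,4])
E
```

```text
y [655.52 171.57] [np.float64(42.2), np.float64(40.7), np.float64(38.0), np.float64(38.6)] [np.float64(-5.2), np.float64(-6.3)] [np.float64(0.0), np.float64(-2.3)]
r [653.71 102.09] [np.float64(39.1), np.float64(41.3), np.float64(42.4), np.float64(43.4)] [np.float64(0.1), np.float64(-1.3)] [np.float64(0.0), np.float64(2.9)]
g [653.38  40.06] [np.float64(38.7), np.float64(40.9), np.float64(46.1), np.float64(46.1)] [np.float64(3.1), np.float64(3.1)] [np.float64(1.2), np.float64(3.9)]
w [655.26 -27.91] [np.float64(40.1), np.float64(40.9), np.float64(54.1), np.float64(53.7)] [np.float64(-3.1), np.float64(-2.4)] [np.float64(0.8), np.float64(1.7)]
((458.5809326171875, 148.50082397460938), (45.917781829833984, 45.42900085449219), 5.208153247833252) 1035
((464.93572998046875, 82.70299530029297), (45.1908073425293, 45.063480377197266), 5.717462539672852) 899
((471.0593566894531, 17.19622230529785), (45.370269775390625, 45.001094818115234), 4.153127670288086) 801
((476.9079284667969, -48.81513977050781), (45.056419372558594, 44.979530334472656), 5.3100481033325195) 719
((408.7672119140625, -62.08699417114258), (58.149505615234375, 16.293302536010742), 85.37742614746094) 304
```

```bash
python3 - <<'E'
from h import *
import json
c={k:np.array(v) for k,v in json.load(open('w1.json')).items()}
q=np.array([(428,76),(420,122),(412,234),(410,276),(402,363),(402,402),(401,496),(396,531)],float)
P=ray(c,np.c_[q[:,0]/2.7+170,q[:,1]/2.7+80],74)[:,:2]
for a,b in zip(P[::2],P[1::2]): d=a-b; print((a+b)/2,np.linalg.norm(d),np.degrees(np.arctan2(-d[0],d[1])))
t=eyes.calibration('top')
s=eyes.calibration('scene')
print(ray(s,[(373,196.5),(334,202),(297.5,209.5),(257.5,217.5)],74)) # terminals in scene view (eye)
E
```

```text
[656.26 170.73] 20.090492111354155 -6.567959280171489
[654.7  99.6] 20.13195767497117 0.7385322662163845
[654.1   35.83] 20.38849512480631 3.2384781571900296
[656.34 -35.74] 20.07621231320956 -4.142145556475318
[[641.49 172.02  74.  ]
 [638.49 105.49  74.  ]
 [640.04  42.92  74.  ]
 [641.31 -24.19  74.  ]]
```

```bash
python3 - <<'E'
from h import *
print(inc([652,170,140],np.radians(83.4)))
E
```

```text
[ 5.3   8.28 18.86 -0.07  0.12  6.5 ]
```

Request:
{"fn": "move_arm", "kwargs": {"increments": [[5.3,8.3,18.8,0,0.1,6.5],[5.3,8.3,18.8,0,0.1,6.5],[5.3,8.3,18.8,0,0.1,6.5],[5.3,8.3,18.8,0,0.1,6.5],[5.3,8.3,18.8,0,0.1,6.5],[5.3,8.3,18.8,0,0.1,6.5],[5.3,8.3,18.8,0,0.1,6.5],[5.3,8.3,18.8,0,0.1,6.5]]}}

```text
clock: 3.0
eef_pos: [654.0, 172.1, 144.4]
tool_rot: [3.138, -0.003, 1.457]
force: [0.2, -0.6, 0.6]
width: 85.9
```

```bash
cat > look.py <<'E'
from h import *
import json,sys
n=sys.argv[1]
c=cam('wrist'); im=eyes.get_image('wrist'); cv2.imwrite(f'pics/{n}.png',im[:,:,::-1])
json.dump({k:np.array(v).tolist() for k,v in c.items()},open(f'{n}.json','w'))
print(*pose()[0], pose()[1].as_euler('xyz'))
E
python3 look.py w2
```

```text
653.933454253051 172.32647075330854 144.27325794855813 [ 3.14 -0.    1.46]
```

View pics/w2.png

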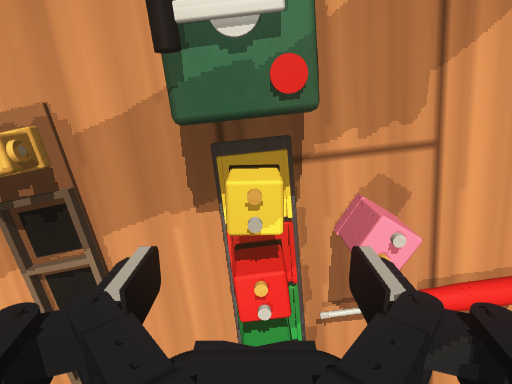

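Yellow's terminals are at (254,197) and (255,225), and its top face is square to the tool. Red's terminals are at (261,289) and (264,313).

```bash
python3 - <<'E'
from h import *
import json
c={k:np.array(v) for k,v in json.load(open('w2.json')).items()}
P=ray(c,[(254,197),(255,225),(261,289),(264,313)],74)[:,:2]
for a,b in zip(P[::2],P[1::2]): d=a-b; print((a+b)/2,np.linalg.norm(d),np.degrees(np.arctan2(-d[0],d[1])))
print(ray(c,[(40,225)],6))
print(inc([653,172,30],np.radians(83.4)))
print('proj TCPz74',proj(c,[*pose()[0][:2],74]))
E
```

```text
[653.7  168.45] 20.691413322837438 -4.5169162620850525
[651.63  95.91] 21.127833530371916 0.14424564457644942
[[451.14 154.69   6.  ]]
[-0.07 -0.13 11.43  0.21 -0.16  0.08]
proj TCPz74 [[254.22 205.9 ]]
```

Request:
{"fn": "move_arm", "kwargs": {"increments": [[-0.3,0,4.5,0,0,0],[-0.3,0,8,0,0,0],[-0.3,0,10,0,0,0],[-0.3,0,11.2,0,0,0],[-0.3,0,11.2,0,0,0],[-0.3,0,11.2,0,0,0]]}}

```text
clock: 3.65
eef_pos: [653.7, 170.5, 31.0]
tool_rot: [3.139, -0.003, 1.458]
force: [0.2, 0.2, 0.6]
width: 85.4
```

Request:
{"fn": "move_arm", "kwargs": {"increments": [[0,0,0,0,0,0],[0,0,0,0,0,0],[0,0,0,0,0,0],[0,0,0,0,0,0],[0,0,0,0,0,0],[0,0,0,0,0,0]], "grip": -1}}

```text
clock: 4.25
eef_pos: [653.5, 170.3, 30.4]
tool_rot: [3.14, -0.002, 1.458]
force: [0.1, -1.2, 5.7]
width: 39.9
```

```bash
python3 - <<'E'
from h import *
print(inc([458.2,150.5,100],np.radians(95.4)))
E
```

```text
[ -4.15 -19.17  -7.     0.1   -0.12 -11.87]
```

Request:
{"fn": "move_arm", "kwargs": {"increments": [[0,0,-3,0,0,0],[0,0,-7,0,0,0],[-0.5,-2.5,-7,0,0,-2],[-1.5,-6.5,-7,0,0,-5],[-2.5,-11,-7,0,0,-8],[-3.4,-15.5,-7,0,0,-11],[-4,-18,-7,0,0,-11.9],[-4.1,-19.2,-7,0,0,-11.9],[-4.1,-19.2,-7,0,0,-11.9],[-4.1,-19.2,-7,0,0,-11.9],[-4.1,-19.2,-7,0,0,-11.9]]}}

```text
clock: 5.35
eef_pos: [459.4, 151.4, 99.2]
tool_rot: [3.139, -0.003, 1.665]
force: [0.1, 0.1, -3.2]
width: 39.3
```

```bash
python3 look.py w3
```

```text
459.0192176688633 151.2397937616177 99.17656595130113 [ 3.14 -0.    1.66]
```

View pics/w3.png

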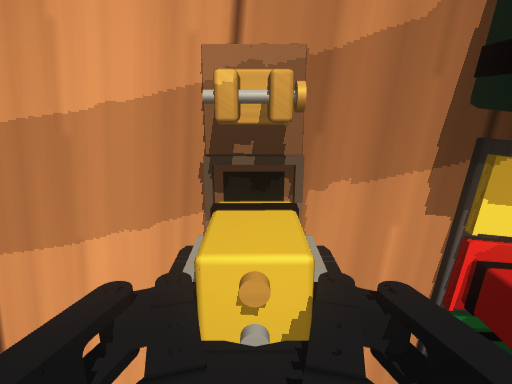

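The cell is held upright and centred sideways on the rack, with the clamp ahead at (255,95). The bay's end wall is at about row 160.

```bash
python3 - <<'E'
from h import *
import json
c={k:np.array(v) for k,v in json.load(open('w3.json')).items()}
a=np.radians(5.4); d=np.array([-np.sin(a),np.cos(a),0])
o=np.array([458.2,150,0])
print(proj(c,[o+30*d+[0,0,16],o+36*d+[0,0,16],o+76*d+[0,0,6]]))
print(ray(c,[(204,157),(303,157)],16), ray(c,[(225,172),(282,172)],6))
print(ray(c,[(254,290),(255,335)],143))
E
```

```text
[[252.79 162.18]
 [252.79 153.77]
 [252.78  94.85]]
[[420.65 180.3   16.  ]
 [490.44 186.92  16.  ]] [[435.5  168.73   6.  ]
 [478.01 172.76   6.  ]]
[[458.15 157.57 143.  ]
 [460.27 139.04 143.  ]]
```

Request:
{"fn": "move_arm", "kwargs": {"increments": [[0,-0.1,3,0,0,0],[0,-0.1,5.5,0,0,0],[0,-0.1,6.3,0,0,0],[0,-0.1,6.6,0,0,0],[0,-0.1,6.8,0,0,0],[0,-0.1,6.9,0,0,0],[0,-0.1,6.9,0,0,0]]}}

```text
clock: 6.1
eef_pos: [456.9, 151.1, 30.9]
tool_rot: [3.14, -0.002, 1.666]
force: [-0.6, 0.3, -2.8]
width: 39.6
```

Request:
{"fn": "move_arm", "kwargs": {"increments": [[0,0,0.1,0,0,0],[0,0,0.1,0,0,0]]}}

```text
clock: 6.3
eef_pos: [456.5, 150.9, 29.6]
tool_rot: [3.141, -0.002, 1.666]
force: [-0.1, -0.4, -2.9]
width: 38.9
```

Request:
{"fn": "move_arm", "kwargs": {"increments": [[0,0,0.1,0,0,0],[0,0,0.1,0,0,0]]}}

```text
clock: 6.5
eef_pos: [456.3, 150.9, 28.3]
tool_rot: [3.141, -0.002, 1.666]
force: [0.0, 0.4, -2.5]
width: 39.5
```

Request:
{"fn": "move_arm", "kwargs": {"increments": [[0,0,0.1,0,0,0],[0,0,0.15,0,0,0],[0,0,0.15,0,0,0]]}}

```text
clock: 6.8
eef_pos: [456.2, 150.9, 26.6]
tool_rot: [3.142, -0.002, 1.666]
force: [0.2, -0.3, -3.0]
width: 39.0
```

```bash
python3 - <<'E'
from h import *
im=eyes.get_image('scene')[:,:,::-1]; cv2.imwrite('pics/s2.png',cv2.resize(im[80:280,180:440],None,fx=3,fy=3,interpolation=cv2.INTER_CUBIC)); print(ctrl.read_state()['force'],pose()[0])
E
```

```text
[ 0.11 -0.98 -3.43] [456.22 150.89  26.67]
```

View pics/s2.png

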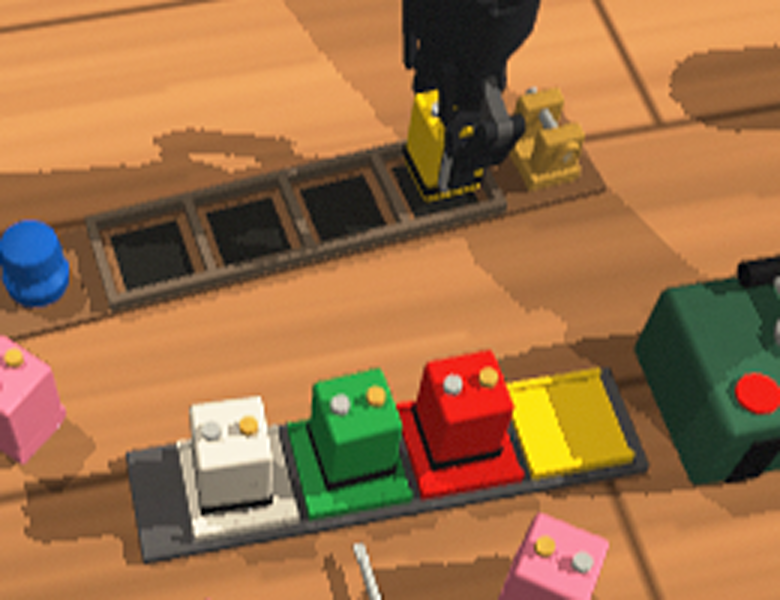

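The yellow cell is over bay 1 and still hanging slightly. The shoes sit on a raised dark tray, so I'll keep lowering until contact.

Request:
{"fn": "move_arm", "kwargs": {"increments": [[0,0,0.1,0,0,0],[0,0,0.15,0,0,0],[0,0,0.15,0,0,0]]}}

```text
clock: 7.15
eef_pos: [456.2, 150.9, 25.2]
tool_rot: [3.142, -0.002, 1.666]
force: [0.8, 0.1, -2.1]
width: 39.3
```

Request:
{"fn": "move_arm", "kwargs": {"increments": [[0,0,0.1,0,0,0],[0,0,0.1,0,0,0]]}}

```text
clock: 7.35
eef_pos: [456.3, 150.9, 24.2]
tool_rot: [3.141, -0.002, 1.666]
force: [0.3, 0.1, -2.8]
width: 39.8
```

Request:
{"fn": "move_arm", "kwargs": {"increments": [[0,0,0.1,0,0,0],[0,0,0.1,0,0,0]]}}

```text
clock: 7.55
eef_pos: [456.2, 150.9, 23.2]
tool_rot: [3.141, -0.002, 1.666]
force: [0.6, 0.2, -2.2]
width: 39.5
```

Request:
{"fn": "move_arm", "kwargs": {"increments": [[0,0,0.1,0,0,0],[0,0,0.1,0,0,0]]}}

```text
clock: 7.75
eef_pos: [456.3, 150.9, 22.2]
tool_rot: [3.141, -0.002, 1.666]
force: [-1.1, 0.1, -2.8]
width: 39.7
```

Request:
{"fn": "move_arm", "kwargs": {"increments": [[0,0,0.1,0,0,0],[0,0,0.1,0,0,0]]}}

```text
clock: 7.95
eef_pos: [456.3, 150.9, 21.2]
tool_rot: [3.141, -0.002, 1.666]
force: [-0.8, 0.2, -2.0]
width: 39.4
```

```bash
python3 - <<'E'
from h import *
im=eyes.get_image('scene')[:,:,::-1]; cv2.imwrite('pics/s3.png',cv2.resize(im[100:160,290:390],None,fx=7,fy=7,interpolation=cv2.INTER_CUBIC)); print(ctrl.read_state()['force'],pose()[0])
E
```

```text
[-1.01 -0.13 -2.39] [456.23 150.92  21.21]
```

View pics/s3.png

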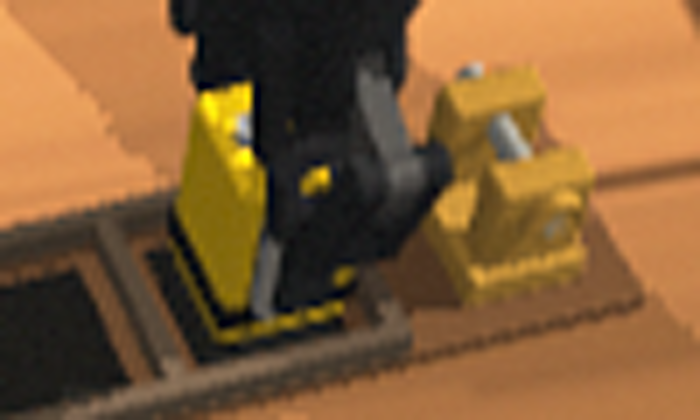

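```bash
python3 - <<'E'
from h import *
c=cam('scene'); a=np.radians(5.4); R=np.array([[np.cos(a),-np.sin(a)],[np.sin(a),np.cos(a)]])
for y in (147.5,149.5):
    p=np.array([456.3,y])+R@[20,-20]
    print(y,[proj(c,[*p,z])[0] for z in (6,10,14,18)])
# reference: rack wall-top corner (inner, bay1/bay2 divider front, z=16) and tray corner
o=np.array([458,149.5]); print(proj(c,[*(o+R@[36,36]),16]),'seen', (410/7+290,330/7+100))
E
```

```text
147.5 [array([316.94, 150.1 ]), array([317.17, 148.86]), array([317.39, 147.6 ]), array([317.62, 146.33])]
149.5 [array([317.91, 149.94]), array([318.14, 148.69]), array([318.37, 147.44]), array([318.6 , 146.17])]
[[348.15 146.89]] seen (348.57142857142856, 147.14285714285714)
```

Request:
{"fn": "move_arm", "kwargs": {"increments": [[0,0,0.1,0,0,0],[0,0,0.1,0,0,0]]}}

```text
clock: 8.2
eef_pos: [456.4, 150.9, 20.3]
tool_rot: [3.141, -0.002, 1.666]
force: [1.0, 0.1, -1.3]
width: 39.2
```

Request:
{"fn": "move_arm", "kwargs": {"increments": [[0,0,0.1,0,0,0],[0,0,0.1,0,0,0]]}}

```text
clock: 8.4
eef_pos: [456.3, 150.9, 20.3]
tool_rot: [3.14, -0.001, 1.666]
force: [-1.3, -1.1, 10.8]
width: 39.3
```

Contact is at TCP z≈20.3, so the shoes sit about 10 mm higher than the rack. Easing off and releasing.

Request:
{"fn": "move_arm", "kwargs": {"increments": [[0,0,-0.08,0,0,0],[0,0,-0.08,0,0,0]]}}

```text
clock: 8.6
eef_pos: [456.4, 151.0, 20.3]
tool_rot: [3.141, -0.002, 1.666]
force: [-1.1, -0.3, 3.4]
width: 39.8
```

Request:
{"fn": "move_arm", "kwargs": {"increments": [[0,0,0,0,0,0],[0,0,0,0,0,0],[0,0,0,0,0,0],[0,0,0,0,0,0],[0,0,0,0,0,0],[0,0,-1,0,0,0],[0,0,-4,0,0,0],[0,0,-8,0,0,0],[0,0,-10,0,0,0],[0,0,-12,0,0,0],[0,0,-12,0,0,0]], "grip": 1}}

```text
clock: 9.7
eef_pos: [457.8, 151.3, 143.0]
tool_rot: [3.136, -0.003, 1.665]
force: [0.1, -0.1, 0.4]
width: 85.5
```

```bash
python3 look.py w4; python3 - <<'E'
from h import *
import json
c={k:np.array(v) for k,v in json.load(open('w2.json')).items()}
P=ray(c,[(254,197),(255,225),(261,289),(264,313)],84)[:,:2]
for a,b in zip(P[::2],P[1::2]): d=a-b; print((a+b)/2,np.linalg.norm(d))
c={k:np.array(v) for k,v in json.load(open('w1.json')).items()}
q=np.array([(428,76),(420,122),(412,234),(410,276),(402,363),(402,402),(401,496),(396,531)],float)
P=ray(c,np.c_[q[:,0]/2.7+170,q[:,1]/2.7+80],84)[:,:2]
for a,b in zip(P[::2],P[1::2]): d=a-b; print((a+b)/2,np.linalg.norm(d))
E
```

```text
457.10798450691334 150.7990305077216 141.61414462820943 [ 3.14 -0.    1.67]
[654.03 171.84] 19.717682183799994
[652.06 102.72] 20.133564599200522
[654.06 171.16] 19.583799264484426
[652.55 101.82] 19.624219044635307
[651.95  39.66] 19.87428648417581
[654.15 -30.11] 19.56987961040868
```

View pics/w4.png

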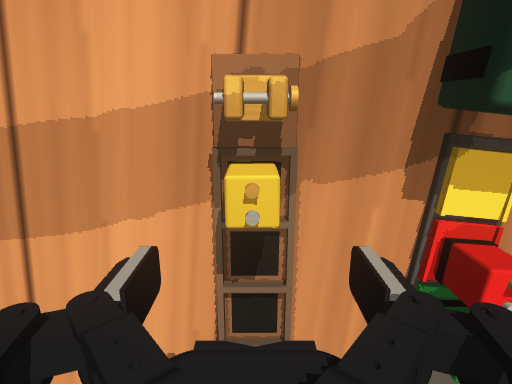

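Yellow stands upright and centred in the clamp bay (terminals at (252,190) and (252,218)). Next is red.

```bash
python3 - <<'E'
from h import *
print(inc([652.3,102.3,141],np.radians(90.5)))
print(inc([652.3,102.3,34],np.radians(90.5)))
import json
c={k:np.array(v) for k,v in json.load(open('w4.json')).items()}
print(ray(c,[(252,190),(252,218)],73).mean(0))
E
```

```text
[-6.67 18.97  0.11  0.19 -0.14  4.91]
[-6.69 18.94 10.81  0.19 -0.14  4.91]
[456.08 152.77  73.  ]
```

Request:
{"fn": "move_arm", "kwargs": {"increments": [[-1.3,4,0,0,0,1.5],[-3,8.8,0,0,0,3],[-4.6,13.3,0,0,0,4.9],[-6,17,0,0,0,4.9],[-6.7,19,0,0.1,-0.1,4.9],[-6.7,19,0,0.1,-0.1,4.9],[-6.7,19,1,0.1,-0.1,4.9],[-6.7,19,5,0.1,-0.1,4.9],[-6.7,19,8.5,0.1,-0.1,4.9],[-6.7,19,10.3,0.1,-0.1,4.9],[-6.7,19,10.8,0.1,-0.1,4.9],[-6.7,19,10.8,0.1,-0.1,4.9],[-6.7,19,10.8,0.1,-0.1,4.9]]}}

```text
clock: 11.05
eef_pos: [652.7, 102.8, 33.5]
tool_rot: [3.141, -0.001, 1.58]
force: [0.0, -0.5, 0.6]
width: 85.0
```

Request:
{"fn": "move_arm", "kwargs": {"increments": [[0,0,0,0,0,0],[0,0,0,0,0,0],[0,0,0,0,0,0],[0,0,0,0,0,0],[0,0,0,0,0,0],[0,0,0,0,0,0]], "grip": -1}}

```text
clock: 11.65
eef_pos: [652.4, 102.3, 32.9]
tool_rot: [-3.141, 0.0, 1.58]
force: [-0.7, -1.4, 5.5]
width: 39.4
```

```bash
python3 - <<'E'
from h import *
print(pose()[0]); print(inc([464.3,84.2,100],np.radians(95.4)))
E
```

```text
[652.36 102.27  32.9 ]
[ -1.63 -18.82  -6.71  -0.01  -0.    -4.87]
```

Request:
{"fn": "move_arm", "kwargs": {"increments": [[0,0,-3,0,0,0],[0,0,-6.7,0,0,0],[-0.2,-2.5,-6.7,0,0,-1],[-0.6,-6.5,-6.7,0,0,-2.5],[-1,-11,-6.7,0,0,-4],[-1.3,-15.5,-6.7,0,0,-4.9],[-1.6,-18,-6.7,0,0,-4.9],[-1.6,-18.8,-6.7,0,0,-4.9],[-1.6,-18.8,-6.7,0,0,-4.9],[-1.6,-18.8,-6.7,0,0,-4.9],[-1.6,-18.8,-6.7,0,0,-4.9],[-1.6,-18.8,-6.7,0,0,-4.9]]}}

```text
clock: 12.85
eef_pos: [465.2, 84.7, 99.1]
tool_rot: [-3.141, -0.0, 1.665]
force: [-0.0, -0.8, -1.8]
width: 39.5
```

```bash
python3 - <<'E'
from h import *
print(pose()[0]); print(inc([464.3,84.2,23.5],np.radians(95.4)))
E
```

```text
[465.21  84.67  99.15]
[-0.04 -0.09  7.56 -0.04 -0.03  0.01]
```

Request:
{"fn": "move_arm", "kwargs": {"increments": [[0,0,3,0,0,0],[0,0,5.8,0,0,0],[0,0,6.9,0,0,0],[0,0,7.2,0,0,0],[0,0,7.35,0,0,0],[0,0,7.45,0,0,0],[0,0,7.5,0,0,0],[0,0,7.55,0,0,0],[0,0,7.55,0,0,0]]}}

```text
clock: 13.75
eef_pos: [464.2, 84.4, 24.2]
tool_rot: [-3.141, -0.0, 1.666]
force: [-0.1, 0.4, -2.0]
width: 39.5
```

Request:
{"fn": "move_arm", "kwargs": {"increments": [[0,0,0.03,0,0,0],[0,0,0.05,0,0,0]]}}

```text
clock: 13.95
eef_pos: [464.0, 84.4, 23.4]
tool_rot: [-3.14, -0.0, 1.666]
force: [-0.4, 0.1, -2.1]
width: 39.4
```

Request:
{"fn": "move_arm", "kwargs": {"increments": [[0,0,0.03,0,0,0],[0,0,0.06,0,0,0],[0,0,0.06,0,0,0]]}}

```text
clock: 14.25
eef_pos: [464.0, 84.5, 22.9]
tool_rot: [-3.14, 0.0, 1.666]
force: [-1.0, -0.8, 1.7]
width: 39.0
```

Contact. Releasing, rising and moving to green at (652,39.7).

Request:
{"fn": "move_arm", "kwargs": {"increments": [[0,0,0,0,0,0],[0,0,0,0,0,0],[0,0,0,0,0,0],[0,0,0,0,0,0],[0,0,0,0,0,0],[0,0,-1,0,0,0],[0,0,-4,0,0,0],[0,0,-8,0,0,0],[0,0,-10,0,0,0],[0,0,-12,0,0,0],[0,0,-12,0,0,0]], "grip": 1}}

```text
clock: 15.35
eef_pos: [465.7, 84.8, 145.5]
tool_rot: [3.138, -0.001, 1.665]
force: [0.1, 0.4, -0.4]
width: 85.1
```

```bash
python3 look.py w5; python3 - <<'E'
from h import *
print(inc([652,40,140],np.radians(93)))
print(inc([652,40,34],np.radians(93)))
E
```

```text
464.9216663668606 84.41948451048792 144.20874322481126 [ 3.14 -0.    1.67]
[-6.19 18.2   0.45  0.09 -0.01  2.41]
[-6.19 18.19 11.05  0.09 -0.01  2.41]
```

View pics/w5.png

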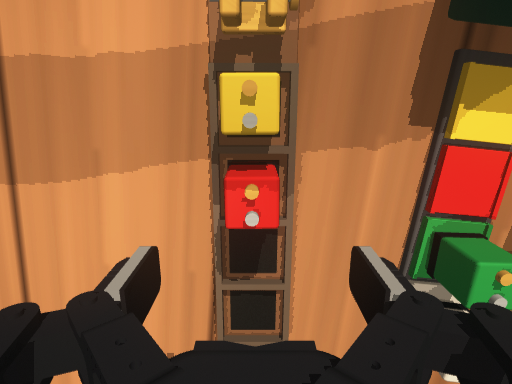

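Yellow and red both stand upright in bays 1 and 2 (red terminals at (252,191) and (252,218)). Now green.

Request:
{"fn": "move_arm", "kwargs": {"increments": [[-1.3,4,0,0,0,1],[-3,8.8,0,0,0,2.4],[-4.6,13.3,0,0,0,2.4],[-5.7,17,0,0,0,2.4],[-6.2,18.2,0,0.1,0,2.4],[-6.2,18.2,0,0.1,0,2.4],[-6.2,18.2,1,0.1,0,2.4],[-6.2,18.2,5,0.1,0,2.4],[-6.2,18.2,8.5,0.1,0,2.4],[-6.2,18.2,10.5,0.1,0,2.4],[-6.2,18.2,11,0.1,0,2.4],[-6.2,18.2,11,0.1,0,2.4],[-6.2,18.2,11,0.1,0,2.4]]}}

```text
clock: 16.7
eef_pos: [651.3, 40.6, 33.6]
tool_rot: [-3.14, -0.0, 1.625]
force: [-0.1, -0.4, 0.8]
width: 85.2
```

Request:
{"fn": "move_arm", "kwargs": {"increments": [[0,0,0,0,0,0],[0,0,0,0,0,0],[0,0,0,0,0,0],[0,0,0,0,0,0],[0,0,0,0,0,0],[0,0,0,0,0,0]], "grip": -1}}

```text
clock: 17.3
eef_pos: [651.7, 40.0, 33.3]
tool_rot: [-3.14, 0.0, 1.624]
force: [-0.5, -0.6, 6.1]
width: 39.6
```

```bash
python3 - <<'E'
from h import *
print(pose()[0]); print(inc([470.8,18.5,100],np.radians(95.4)))
E
```

```text
[651.69  40.02  33.28]
[ -1.19 -18.19  -6.64  -0.1    0.    -2.37]
```

Request:
{"fn": "move_arm", "kwargs": {"increments": [[0,0,-3,0,0,0],[0,0,-6.7,0,0,0],[-0.2,-2.5,-6.7,0,0,-1],[-0.5,-6.5,-6.7,0,0,-2.4],[-0.8,-11,-6.7,0,0,-2.4],[-1,-15,-6.7,0,0,-2.4],[-1.2,-17.5,-6.7,0,0,-2.4],[-1.2,-18.2,-6.7,0,0,-2.4],[-1.2,-18.2,-6.7,0,0,-2.4],[-1.2,-18.2,-6.7,0,0,-2.4],[-1.2,-18.2,-6.7,0,0,-2.4],[-1.2,-18.2,-6.7,0,0,-2.4]]}}

```text
clock: 18.5
eef_pos: [471.2, 18.7, 99.9]
tool_rot: [-3.139, -0.001, 1.666]
force: [-0.5, -1.4, -2.2]
width: 39.7
```

```bash
python3 - <<'E'
from h import *
print(pose()[0]); print(inc([470.8,18.5,23.9],np.radians(95.4)))
E
```

```text
[471.21  18.66  99.87]
[-0.02 -0.02  7.6  -0.14 -0.03  0.03]
```

Request:
{"fn": "move_arm", "kwargs": {"increments": [[0,0,3,0,0,0],[0,0,5.8,0,0,0],[0,0,6.9,0,0,0],[0,0,7.2,0,0,0],[0,0,7.4,0,0,0],[0,0,7.5,0,0,0],[0,0,7.6,0,0,0],[0,0,7.63,0,0,0],[0,0,7.63,0,0,0]]}}

```text
clock: 19.4
eef_pos: [470.2, 18.3, 24.1]
tool_rot: [-3.139, -0.0, 1.666]
force: [-0.3, -0.7, -2.0]
width: 39.4
```

Request:
{"fn": "move_arm", "kwargs": {"increments": [[0,0,0.03,0,0,0],[0,0,0.05,0,0,0]]}}

```text
clock: 19.6
eef_pos: [469.9, 18.3, 23.3]
tool_rot: [-3.139, -0.0, 1.666]
force: [0.1, -0.2, -1.3]
width: 39.5
```

Request:
{"fn": "move_arm", "kwargs": {"increments": [[0,0,0.03,0,0,0],[0,0,0.05,0,0,0],[0,0,0.05,0,0,0]]}}

```text
clock: 19.9
eef_pos: [469.9, 18.3, 23.2]
tool_rot: [-3.139, 0.0, 1.666]
force: [-1.3, -0.8, 5.6]
width: 39.5
```

Contact. Release and rise.

Request:
{"fn": "move_arm", "kwargs": {"increments": [[0,0,-0.03,0,0,0],[0,0,-0.03,0,0,0],[0,0,-0.03,0,0,0],[0,0,-0.03,0,0,0],[0,0,-0.03,0,0,0],[0,0,-1,0,0,0],[0,0,-4,0,0,0],[0,0,-8,0,0,0],[0,0,-10,0,0,0],[0,0,-12,0,0,0],[0,0,-12,0,0,0]], "grip": 1}}

```text
clock: 21.0
eef_pos: [471.9, 18.5, 145.5]
tool_rot: [3.14, 0.0, 1.665]
force: [0.8, 0.7, 0.6]
width: 85.7
```

```bash
python3 look.py w6; python3 - <<'E'
from h import *
print(inc([653.8,-29.7,140],np.radians(86.5)))
print(inc([653.8,-29.7,34],np.radians(86.5)))
E
```

```text
471.0462010809923 18.2349214677591 144.1694550211968 [-3.14  0.    1.67]
[-6.49 17.74  0.41 -0.01  0.01  8.91]
[-6.49 17.74 11.01 -0.01  0.01  8.91]
```

View pics/w6.png

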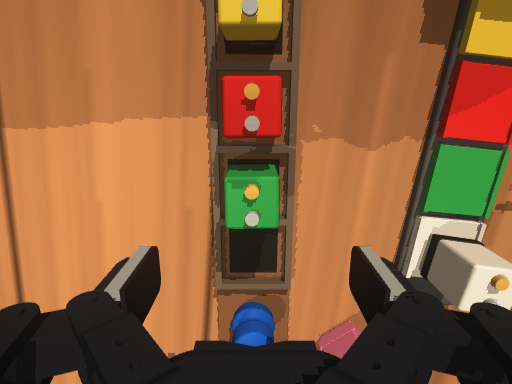

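Green stands upright in bay 3 (terminals at (252,191) and (252,219)). Now white.

Request:
{"fn": "move_arm", "kwargs": {"increments": [[-1.3,4,0,0,0,3],[-3,8.8,0,0,0,6],[-4.6,13.3,0,0,0,8.9],[-5.9,16.5,0,0,0,8.9],[-6.5,17.7,0,0,0,8.9],[-6.5,17.7,0,0,0,8.9],[-6.5,17.7,1,0,0,8.9],[-6.5,17.7,5,0,0,8.9],[-6.5,17.7,8.5,0,0,8.9],[-6.5,17.7,10.5,0,0,8.9],[-6.5,17.7,11,0,0,8.9],[-6.5,17.7,11,0,0,8.9],[-6.5,17.7,11,0,0,8.9]]}}

```text
clock: 22.35
eef_pos: [652.6, -29.0, 33.2]
tool_rot: [-3.14, 0.0, 1.511]
force: [0.3, -0.7, -0.1]
width: 85.6
```

Request:
{"fn": "move_arm", "kwargs": {"increments": [[0,0,0,0,0,0],[0,0,0,0,0,0],[0,0,0,0,0,0],[0,0,0,0,0,0],[0,0,0,0,0,0],[0,0,0,0,0,0]], "grip": -1}}

```text
clock: 22.95
eef_pos: [653.1, -29.6, 33.1]
tool_rot: [-3.14, 0.0, 1.51]
force: [0.4, 0.0, 5.2]
width: 39.5
```

```bash
python3 - <<'E'
from h import *
print(pose()[0]); print(inc([477,-47.3,100],np.radians(95.4)))
E
```

```text
[653.06 -29.61  33.06]
[ -2.83 -17.48  -6.67  -0.09   0.02  -8.87]
```

Request:
{"fn": "move_arm", "kwargs": {"increments": [[0,0,-3,0,0,0],[0,0,-6.7,0,0,0],[-0.3,-2.5,-6.7,0,0,-2],[-1,-6.5,-6.7,0,0,-5],[-1.7,-11,-6.7,0,0,-8],[-2.4,-15,-6.7,0,0,-8.9],[-2.7,-17,-6.7,0,0,-8.9],[-2.8,-17.5,-6.7,0,0,-8.9],[-2.8,-17.5,-6.7,0,0,-8.9],[-2.8,-17.5,-6.7,0,0,-8.9],[-2.8,-17.5,-6.7,0,0,-8.9],[-2.8,-17.5,-6.7,0,0,-8.9]]}}

```text
clock: 24.15
eef_pos: [477.1, -46.6, 99.6]
tool_rot: [-3.139, -0.0, 1.666]
force: [0.5, 0.5, -2.4]
width: 39.3
```

```bash
python3 - <<'E'
from h import *
print(pose()[0]); print(inc([477.3,-47.3,23.7],np.radians(95.4)))
E
```

```text
[477.13 -46.65  99.57]
[-0.07  0.03  7.59 -0.14 -0.03  0.05]
```

Request:
{"fn": "move_arm", "kwargs": {"increments": [[-0.1,0.1,3,0,0,0],[-0.1,0.1,5.8,0,0,0],[-0.1,0.1,6.9,0,0,0],[-0.1,0.1,7.2,0,0,0],[-0.1,0.1,7.4,0,0,0],[-0.1,0.1,7.5,0,0,0],[-0.1,0.1,7.58,0,0,0],[-0.1,0.1,7.62,0,0,0],[-0.1,0.1,7.62,0,0,0]]}}

```text
clock: 25.05
eef_pos: [477.2, -48.0, 23.9]
tool_rot: [-3.139, 0.0, 1.666]
force: [0.4, -0.4, -1.9]
width: 39.3
```

Request:
{"fn": "move_arm", "kwargs": {"increments": [[0,0,0.03,0,0,0],[0,0,0.05,0,0,0]]}}

```text
clock: 25.25
eef_pos: [477.0, -47.9, 23.1]
tool_rot: [-3.139, -0.0, 1.666]
force: [0.0, -0.2, -1.4]
width: 39.2
```

Request:
{"fn": "move_arm", "kwargs": {"increments": [[0,0,0.03,0,0,0],[0,0,0.05,0,0,0],[0,0,0.05,0,0,0]]}}

```text
clock: 25.55
eef_pos: [477.0, -47.9, 23.0]
tool_rot: [-3.139, 0.0, 1.666]
force: [-0.4, -0.1, 5.2]
width: 39.7
```

Request:
{"fn": "move_arm", "kwargs": {"increments": [[0,0,-0.03,0,0,0],[0,0,-0.03,0,0,0],[0,0,-0.03,0,0,0],[0,0,-0.03,0,0,0],[0,0,-0.03,0,0,0],[0,0,-1,0,0,0],[0,0,-4,0,0,0],[0,0,-8,0,0,0],[0,0,-12,0,0,0],[4,0,-16,0,0,0],[8,0,-20,0,0,0],[12,0,-20,0,0,0],[12,0,-20,0,0,0],[12,0,-20,0,0,0]], "grip": 1}}

```text
clock: 26.95
eef_pos: [465.9, 72.7, 223.4]
tool_rot: [-3.139, 0.0, 1.669]
force: [0.2, -1.2, -0.3]
width: 85.1
```

```bash
python3 look.py w7; python3 - <<'E'
from h import *
im=eyes.get_image('scene')[:,:,::-1]; a=cv2.imread('pics/w7.png')
cv2.imwrite('pics/final.png',np.hstack([cv2.resize(a,(400,300)),cv2.resize(im[70:280,130:410],(400,300))]))
E
```

```text
465.7487226649279 71.08013604708287 222.694345196893 [-3.14  0.    1.67]
```

View pics/final.png

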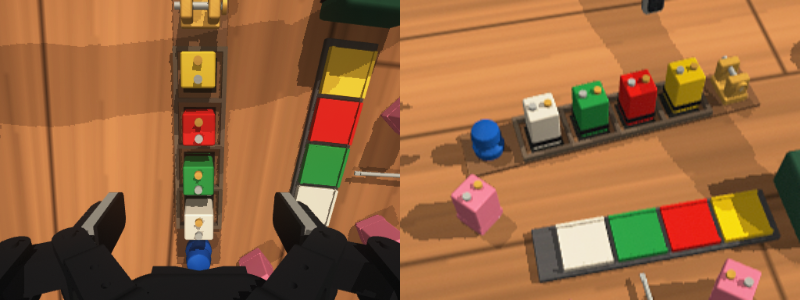

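All four cells stand upright in their bays: yellow by the clamp, then red, green, and white by the insulator. The gripper is clear of them.

```bash
python3 -c "
from cell import ctrl
print(ctrl.finish_job())"
```

```text
the job is handed in; nothing more can be done
None
```

All four cells are in the rack in the order asked. From the brass clamp to the blue insulator they run yellow, red, green, white, matching their order from the charger. I lowered each one until the wrist force showed contact, then released it. I handed the job in at about 27 s of the 96 s allowed.

- **Last checks:** the final wrist and scene pictures show every cell upright on the floor of its own bay. The shoes are empty, the gripper is open and clear, and the look-alikes were not moved.
- **What disagreed:** the shoes stand on a tray about 10 mm thick that the description doesn't mention. My first height estimates were wrong by that much, so I lowered the yellow cell in small steps until it touched (peak about 11 N) and corrected the heights for the others.
- **Placement:** I measured only yellow after release. It sat about 2–3 mm off its bay centre, inside the 10 mm of slack.

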